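# Open the sprung line strainer

## Task

The black screw cap of the tap-line strainer has to come off so that its screen can be rinsed: unscrew it (it pushes back, a spring sits under it), without straining the thread, and keep hold of it as it comes free so that it does not jump off. Then set the cap down gently, right way up and open side down, flat on the floor of the shallow steel tray, and leave everything else where it is.

Things in the scene. Friction and masses are not known exactly. Their poses are not given: they have to be found in the camera images.
- cap_mid (a point): Black plastic screw cap on top of the strainer: a ribbed round cup, 50 mm in diameter, 42 mm high, open below, 56 to 112 g. The point is its centre, 21 mm above its lower rim and 21 mm below its flat top; z points out of the top, x through its two inner lugs. Grip it from above, round its side at any angle, best in the upper half; about 25 N of grip holds it.
- neck (a point): Centre of the top end of the strainer's threaded neck, 118 mm above the counter, inside the cap at the start. Two-start right-hand thread: the cap unscrews anticlockwise seen from above, rises 15 mm per turn (2.4 mm per rad) and comes free after 1.05 to 1.4 turns (it differs each time). It has about 1 mm of play and does not turn by itself. Over 30 N between cap and strainer strains it.
- plunger_top (a point): Centre of the top of a 22 mm wide sprung steel plunger in the neck, under the cap. It pushes the cap up with about 8 N when screwed down and 4 N as it comes free, so a free cap that is not held jumps off. A gripper that turns the cap must rise with the thread; only a cap off its thread lifts easily. With the cap off, the plunger ends about 50 mm above the neck.
- strainer: Line strainer, fixed to the counter: steel base plate 130 x 110 x 12 mm, upright steel body 72 mm in diameter up to a shoulder 85 mm above the counter, then the neck (40 mm over the thread). At the start the cap's rim is 86 to 91 mm and its top 128 to 133 mm above the counter. Pipe stubs along +x and -x at 45 mm height. Origin: centre of the underside; z is the thread's axis.
- tray_in (a point): Shallow open steel tray, fixed to the counter, outside 170 mm (x) by 200 mm (y), walls 4 mm thick and 12 mm high. The point is the centre of its inner floor, 4 to 5 mm above the counter. The half of the tray on its +y side is clear; the rubber gasket lies on its -y side.
- gasket: Flat black rubber ring, 44 mm outside, 5 mm thick, loose on the tray's floor on its -y side. Leave it. Origin: centre of its underside.
- crate: Wooden crate of four brown bottles, fixed, 170 x 200 mm, the bottles reach up to 154 mm. It stands on the other side of the strainer from the tray. Origin: centre of its underside.
- can_a: Drinks can with a paper band, 66 mm in diameter, 115 mm high. Leave it. Origin: centre of its underside.
- can_b: Bare drinks can, 66 mm in diameter, 115 mm high. Leave it. Origin: centre of its underside.
- jar: Small jar with a black lid, 60 mm in diameter, 75 mm high, between robot and strainer. Leave it. Origin: centre of its underside.
- wrench: Steel wrench, 160 mm long, lying on the counter. Leave it.
Mind the look-alikes: they are no part of the job. Leave any brown, pink or yellow look-alike of the part that bears cap_mid alone.

How it is judged:
By the outcome, as a careful person would: the job done as asked, in the order asked, and still so for the second after the job is handed in, with the robot touching nothing.
It also fails if it takes over 70 s, if anything falls off the work surface, if the arm or the gripper's body presses on something with over 40 N, if the wrist force passes 120 N, or if a joint passes its speed limit or range.

## Robot

A 7-joint arm with a two-finger parallel gripper is mounted at the origin on the work surface. World frame = base frame: x ahead of the robot, y to its left, z up, the work surface at z = 0. Lengths are in m, angles in rad, forces in N, time in s.
With the tool pointing down it reaches from about 0.35 to 0.9 m from the base axis. Payload 8.1 kg.
Tool frame: the origin (TCP) lies at the very end of the fingers, on their centre line; the grasp point (between the pads) lies 19 mm behind it; z points along the fingers, y is the direction in which the jaws open and shut (so a half turn about z gives the same grasp; the last joint's range is limited). The gripper opens to 92 mm and grips with 3 to 60 N. Pads are 19 mm wide; open, the fingers measure 130 mm over their backs; the gripper's body (75 mm by 190 mm) begins 47 mm behind the grasp point.
Start: joints at [1.179, 0.434, 0.025, 1.573, -0.012, 1.134, -0.075], TCP at [0.178, -0.599, 0.227] pointing down, gripper open.
Joint ranges: [-2.62, 2.62], [-0.44, 2.09], [-1.27, 1.32], [0.08, 2.57], [-1.32, 4.46], [0.12, 2], [-2.74, 2.74]. Speed limits (rad/s): [2.22, 2.22, 3.01, 3.01, 3.14, 3.14, 3.14].

## Interface

Orientations are given as a rotation vector (axis times angle).
In Python, from station import readout, get_image, ticket gives the robot as it stands.
- The arm moves only by the tool send_rows, never from a script. Its argument "targets" is a list of rows, each a list of 2 entries, a list of its own where there are three numbers: the shift along the tool's x, y, z in m, then the turn, a rotation vector about the tool's x, y, z in rad. A call has 1 to 8 rows; each row shifts and turns the commanded pose from where the row before left it, along the tool's axes as they then stand; what a row does not reach is not made up. A row lasts 1/12 s, in which the tool goes at most 41.7 mm and 7.16 degrees, less where a joint would pass 70% of its speed; a pose out of reach is approached as far as the arm can. A call is refused whole if a number of a shift passes 0.0417 or a number of a turn 0.125, either way. A call with a gripper value outside its range is refused whole. "jaw" is the opening, from 0 (shut) to 1 (fully open), set as the call begins (left out, the last holds). The fingers move at their own pace and stop on an object; the grip force is fixed at half the most. Time passes only in rows, so rows that do not move let the fingers close. It gives the time, the measured TCP pose, the force and the opening at its end, in the units of the state.
- readout.read_state(): the state, without advancing time (a new reading comes with each control period).
- get_image(name): name is "scene" or "top"; returns a dict with "img" (480x640x3 uint8, red, green, blue), "z_map" (480x640 float32, m along the optical axis (not along the pixel's ray), 0 where there is no reading), "K" (3x3 intrinsics, pixels), "world_from_camera" (4x4, takes a point from camera to world coordinates). Camera axes: x right, y up, looking along -z (the intrinsics and any distortion apply to the point x, -y, -z); pixel columns grow to the right and rows downward; lengths in m; the calibration is good to about 2 mm. A picture is of the moment at which its call begins.
- ticket.sign_off(): hands the job in, once; it reports no verdict.
The state is a dict: "clock": time; "q": joint angles; "joint_vel": joint speeds; "effort": joint torques, N m; "tool_pos": TCP position; "ee_rot": TCP orientation; "ft_force": force on the tool from outside, world axes, zero at the start; "ft_torque": the same for the moment, N m; "grip_width": finger opening in m.
Only numpy, scipy, OpenCV 4.12 (cv2) and the standard library are available. Lean on these libraries where they do the work, as an engineer would, in place of code of your own. Each camera call takes 0.05 s, during which the arm holds its last target.

## Working session

There is one attempt and no reset: what is moved stays moved. The work goes in short steps, Python scripts to look and compute and a tool call to move; the robot and the scene stay as the last step left them, time stands still between calls to the robot, and variables do not carry over. Pictures are saved under pics/ and viewed, and the job is handed in when it is done.

Besides the shell and the picture viewer there is one more tool, called after "Call:" in YAML: its name, and indented under it one key for each argument. send_rows: Moves the arm, as the interface text tells. Its arguments: {"type":"object","properties":{"targets":{"type":"array","items":{"type":"array"}},"jaw":{"type":"number"}},"required":["targets"]}

```bash
mkdir -p pics; ls
python3 - <<'E'
from station import readout,get_image
import cv2,numpy as np
s=readout.read_state();print(s)
for n in("scene","top"):
    d=get_image(n);cv2.imwrite(f"pics/{n}0.png",d["img"][:,:,::-1]);np.savez(f"{n}0.npz",**d);print(n,d["K"],d["world_from_camera"],d.keys())
E
```

```text
pics
{'clock': 0.0, 'q': array([ 1.1794358 ,  0.43524287,  0.02497286,  1.57406941, -0.01156715,
        1.13399029, -0.07512297]), 'joint_vel': array([ 0.00033828,  0.00023543,  0.00071644, -0.00141721,  0.00160536,
        0.00119132,  0.00142141]), 'effort': array([ 8.84399719e-05, -6.67854595e+01,  9.84686762e-01, -3.14470375e+01,
       -6.06840011e-02,  4.29940433e-02,  1.65454117e-04]), 'tool_pos': array([ 0.17777255, -0.59866818,  0.22594333]), 'ee_rot': array([-3.10742343e+00, -4.51669834e-01,  6.19199914e-04]), 'ft_force': array([ 0.96131372,  0.48921986, -0.11556496]), 'ft_torque': array([-0.02524993,  0.01266199, -0.03313078]), 'grip_width': 0.09162850512895661}
scene [[615.3901639    0.         311.22846516]
 [  0.         615.3901639  249.0264795 ]
 [  0.           0.           1.        ]] [[ 0.57443577 -0.4742519   0.66716467  1.21774984]
 [ 0.81843793  0.34623822 -0.45856128 -0.49412537]
 [-0.01352435  0.80944687  0.58703736  0.68635503]
 [ 0.          0.          0.          1.        ]] dict_keys(['img', 'z_map', 'K', 'world_from_camera'])
top [[469.87325206   0.         317.39572634]
 [  0.         469.87325206 241.39867208]
 [  0.           0.           1.        ]] [[-0.02302033  0.99852806 -0.0491098   0.50139265]
 [-0.9996965  -0.02342273 -0.00763397 -0.04105144]
 [-0.00877302  0.04891916  0.99876421  0.85161676]
 [ 0.          0.          0.          1.        ]] dict_keys(['img', 'z_map', 'K', 'world_from_camera'])
```

View pics/scene0.png

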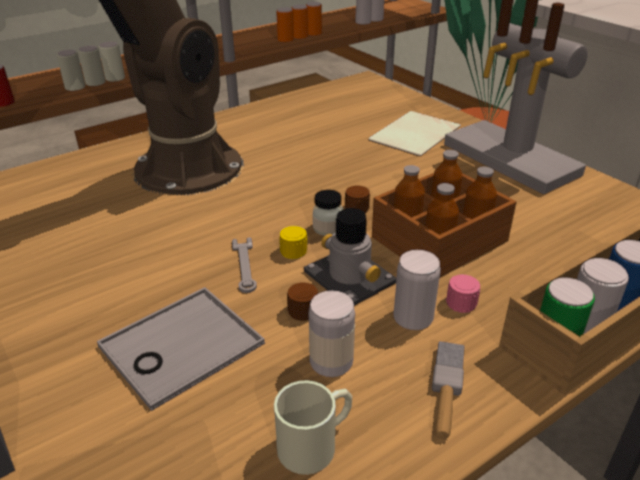

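View pics/top0.png

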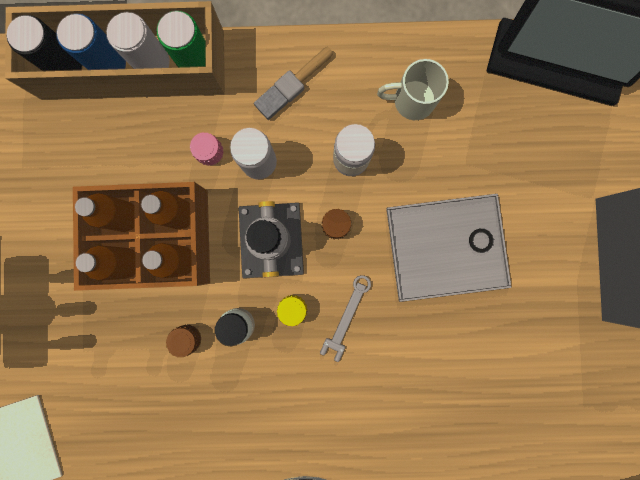

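The top view shows six round lids. They are the black cap on the strainer (264,237), the black lid of the jar (233,327), brown ones at (336,223) and (182,341), a pink one (206,148) and a yellow one (292,311). Only (264,237) is black and sits on the steel body with pipe stubs. The tray is at (449,248), with the gasket on its right (-y) side at (481,240). Next I'll measure them and check an enlarged crop.

```bash
cat > h.py <<'E'
import numpy as np,cv2
def cloud(d):
    K=d["K"];z=d["z_map"];v,u=np.mgrid[:z.shape[0],:z.shape[1]]
    p=np.stack([(u-K[0,2])/K[0,0]*z,-(v-K[1,2])/K[1,1]*z,-z],-1)
    T=d["world_from_camera"];w=p@T[:3,:3].T+T[:3,3];w[z==0]=np.nan;return w
def proj(d,P):
    T=d["world_from_camera"];c=T[:3,:3].T@(np.array(P)-T[:3,3]);K=d["K"]
    return K[0,0]*c[0]/-c[2]+K[0,2],K[1,1]*-c[1]/-c[2]+K[1,2]
E
python3 - <<'E'
from h import *
for n,c in(("top",(264,237)),("scene",(350,225))):
    d=dict(np.load(n+"0.npz"));w=cloud(d);img=d["img"].astype(int)
    u,v=c;sub=np.s_[v-40:v+40,u-40:u+40]
    W=w[sub].reshape(-1,3);I=img[sub].reshape(-1,3)
    m=(W[:,2]>.12)&(W[:,2]<.142)&(I.max(1)<70)
    P=W[m];print(n,m.sum(),P.mean(0),P.min(0),P.max(0),np.median(P[:,2]))
    t=P[P[:,2]>np.median(P[:,2])-.003];(cx,cy),r=cv2.minEnclosingCircle((t[:,:2]*1000).astype(np.float32));print(cx,cy,r, t[:,:2].min(0)/2+t[:,:2].max(0)/2)
    cv2.imwrite(f"pics/crop_{n}.png",cv2.resize(d["img"][v-50:v+50,u-50:u+50,::-1],None,fx=5,fy=5,interpolation=2))
    for nm,lo,hi in(("shoulder",.08,.089),("base",.008,.016)):
        m=(W[:,2]>lo)&(W[:,2]<hi)
        if m.sum(): print(nm,m.sum(),W[m].min(0),W[m].max(0),(W[m].min(0)+W[m].max(0))/2)
d=dict(np.load("top0.npz"));w=cloud(d)
for q in((420,250),(449,248),(430,225),(430,275),(481,228),(365,250),(233,327),(355,140),(252,145),(86,205),(151,204),(336,223),(292,311)):
    print(q,w[q[1],q[0]].round(4))
# tray corners
for q in((387,209),(498,195),(511,286),(400,300)):
    K=d["K"];T=d["world_from_camera"];r=T[:3,:3]@np.array([(q[0]-K[0,2])/K[0,0],-(q[1]-K[1,2])/K[1,1],-1]);s=(0.012-T[2,3])/r[2];print("corner",(T[:3,3]+s*r).round(4))
E
```

```text
top 836 [0.54696853 0.04848618 0.13167722] [0.5225068  0.02370619 0.12000224] [0.57272357 0.074202   0.13592049] 0.13192312990038318
547.4642944335938 49.45534133911133 24.980167388916016 [0.54723711 0.04940696]
shoulder 366 [0.5122847  0.01613135 0.0800174 ] [0.58145022 0.08152531 0.08880993] [0.54686746 0.04882833 0.08441367]
base 2366 [ 0.48267409 -0.00768933  0.00804959] [0.61341661 0.10582237 0.01597267] [0.54804535 0.04906652 0.01201113]
scene 529 [0.55290131 0.04344892 0.12897526] [0.52274937 0.02164766 0.12014512] [0.57558144 0.07142562 0.13404133] 0.13024543611370154
549.7326049804688 47.09906768798828 27.27842140197754 [0.54847085 0.04676227]
shoulder 474 [0.47028041 0.01262738 0.08008055] [0.58250887 0.19666993 0.08899917] [0.52639464 0.10464865 0.08453986]
base 325 [0.362029   0.00266124 0.00800674] [0.55703812 0.22047912 0.01598752] [0.45953356 0.11157018 0.01199713]
(420, 250) [nan nan nan]
(449, 248) [ 0.5256 -0.2711  0.0043]
(430, 225) [ 0.568  -0.2387  0.0031]
(430, 275) [ 0.4779 -0.2356  0.0029]
(481, 228) [ 0.5603 -0.3301  0.0039]
(365, 250) [ 5.256e-01 -1.204e-01  4.000e-04]
(233, 327) [nan nan nan]
(355, 140) [ 0.6967 -0.0986  0.1164]
(252, 145) [0.6933 0.0649 0.1149]
(86, 205) [0.5985 0.3101 0.1532]
(151, 204) [0.5978 0.2125 0.1526]
(336, 223) [ 0.5722 -0.0677  0.0425]
(292, 311) [0.4228 0.0114 0.0417]
corner [ 0.5979 -0.1607  0.012 ]
corner [ 0.6183 -0.3601  0.012 ]
corner [ 0.4554 -0.3763  0.012 ]
corner [ 0.4351 -0.1789  0.012 ]
```

```bash
python3 -c "
import cv2,numpy as np
a=cv2.imread('pics/crop_top.png')[:, :400];b=cv2.imread('pics/crop_scene.png')[:,:400]
cv2.imwrite('pics/crops.png',np.hstack([a,b]))"
```

```text
(no output)
```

View pics/crops.png

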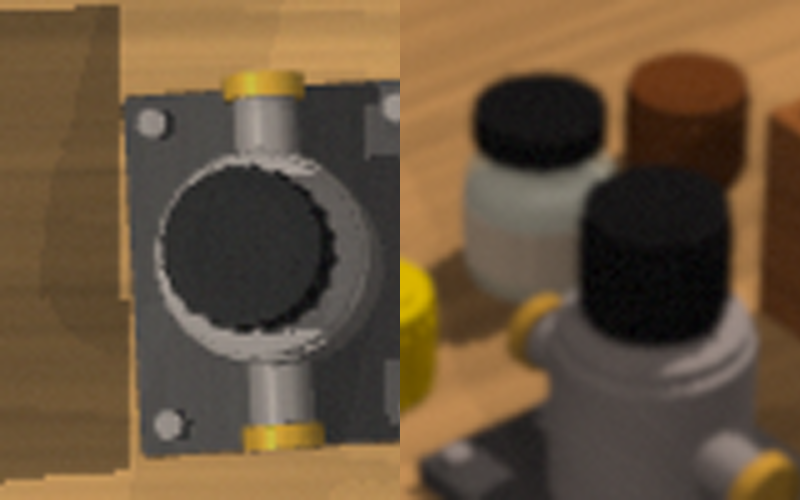

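The crops confirm it: the ribbed black cup on the steel body is the target, and the jar lid and brown cap are separate. Its axis is at about (0.5475, 0.049) with the top at z≈0.131. That matches the 128–133 mm range and the 25 mm radius, and the strainer base centre (0.548, 0.049) agrees.

The tray centre is about (0.527, -0.269), turned about 0.10 rad.

```bash
cat >> h.py <<'E'
from scipy.spatial.transform import Rotation as Ro
def st():
    from station import readout
    s=readout.read_state();R=Ro.from_rotvec(s["ee_rot"]);return s,R
def rel(P):
    s,R=st();d=R.inv().apply(np.array(P)-s["tool_pos"]);print("pos",s["tool_pos"].round(4),"rel tool",d.round(4),"t",round(s["clock"],2));ax=R.as_matrix();print("toolx",ax[:,0].round(3),"y",ax[:,1].round(3),"z",ax[:,2].round(4));print("q",s["q"].round(3),"F",s["ft_force"].round(2),"T",s["ft_torque"].round(3),"w",round(s["grip_width"],4))
E
python3 -c "
from h import *
rel([.5475,.049,.226])"
```

```text
pos [ 0.1778 -0.5987  0.226 ] rel tool [ 0.5388 -0.5156  0.0007] t 0.1
toolx [ 0.959  0.285 -0.   ] y [ 0.285 -0.959 -0.001] z [-5.0e-04  1.3e-03 -1.0e+00]
q [ 1.179  0.435  0.025  1.574 -0.012  1.134 -0.075] F [-0.35 -0.53  0.7 ] T [-0.017  0.015 -0.001] w 0.0918
```

Call:
send_rows:
  targets:
    - [[0.027,-0.026,0],[0,0,0]]
    - [[0.027,-0.026,0],[0,0,0]]
    - [[0.027,-0.026,0],[0,0,0]]
    - [[0.027,-0.026,0],[0,0,0]]
    - [[0.027,-0.026,0],[0,0,0]]
    - [[0.027,-0.026,0],[0,0,0]]
    - [[0.027,-0.026,0],[0,0,0]]
    - [[0.027,-0.026,0],[0,0,0]]
  jaw: 1

```text
clock: 0.77
tool_pos: [0.3261, -0.3364, 0.2266]
ee_rot: [-3.109, -0.452, 0.0]
ft_force: [1.3, -0.5, 0.5]
grip_width: 0.0922
```

Call:
send_rows:
  targets:
    - [[0.027,-0.026,0],[0,0,0]]
    - [[0.027,-0.026,0],[0,0,0]]
    - [[0.027,-0.026,0],[0,0,0]]
    - [[0.027,-0.026,0],[0,0,0]]
    - [[0.027,-0.026,0],[0,0,0]]
    - [[0.027,-0.026,0],[0,0,0]]
    - [[0.027,-0.026,0],[0,0,0]]
    - [[0.027,-0.026,0],[0,0,0]]

```text
clock: 1.43
tool_pos: [0.474, -0.0757, 0.2266]
ee_rot: [3.109, 0.452, -0.0]
ft_force: [-0.5, 0.1, 0.0]
grip_width: 0.0917
```

```bash
python3 -c "
from h import *
rel([.5475,.049,.226])"
```

```text
pos [ 0.474  -0.0757  0.2266] rel tool [ 0.106  -0.0986  0.0006] t 1.43
toolx [ 0.959  0.285 -0.   ] y [ 0.285 -0.959  0.   ] z [-2.e-04 -1.e-04 -1.e+00]
q [ 0.326  0.225 -0.332  1.893  0.085  1.038 -1.325] F [-0.48  0.08  0.04] T [ 0.031 -0.046 -0.007] w 0.0917
```

Call:
send_rows:
  targets:
    - [[0.0265,-0.0247,0],[0,0,0]]
    - [[0.0265,-0.0247,0],[0,0,0]]
    - [[0.0265,-0.0246,0],[0,0,0]]
    - [[0.0265,-0.0246,0],[0,0,0]]
    - [[0,0,0],[0,0,0.12]]
    - [[0,0,0],[0,0,0.12]]
    - [[0,0,0],[0,0,0.12]]
    - [[0,0,0],[0,0,0.12]]

```text
clock: 2.1
tool_pos: [0.5469, 0.0475, 0.2261]
ee_rot: [3.126, -0.308, -0.002]
ft_force: [0.1, -0.8, -0.6]
grip_width: 0.0915
```

```bash
python3 -c "
from h import *
rel([.5475,.049,.226])"
```

```text
pos [0.5469 0.0475 0.2261] rel tool [ 0.0003 -0.0015  0.0001] t 2.1
toolx [ 0.981 -0.195 -0.001] y [-0.195 -0.981  0.   ] z [-1.2e-03 -2.0e-04 -1.0e+00]
q [ 0.03   0.333 -0.28   1.742  0.102  1.083 -2.052] F [ 0.11 -0.82 -0.58] T [ 0.081 -0.007 -0.076] w 0.0915
```

Call:
send_rows:
  targets:
    - [[0,0,0.015],[0,0,0.12]]
    - [[0,0,0.015],[0,0,0.12]]
    - [[0,0,0.015],[0,0,0.12]]
    - [[0,0,0.01],[0,0,0.12]]
    - [[0,0,0],[0,0,0]]
    - [[0,0,0],[0,0,0]]

```text
clock: 2.6
tool_pos: [0.5467, 0.0474, 0.1713]
ee_rot: [2.967, -1.028, -0.002]
ft_force: [0.3, -0.8, -0.1]
grip_width: 0.0917
```

Run:
```python
from h import *
rel([.5475,.049,.099])
from station import get_image
d=get_image("scene");cv2.imwrite("pics/s1.png",d["img"][100:340,200:500,::-1].repeat(2,0).repeat(2,1))
```

```text
pos [0.5467 0.0474 0.1713] rel tool [-0.0003 -0.0019  0.0723] t 2.6
toolx [ 0.786 -0.619 -0.001] y [-0.619 -0.786  0.001] z [-1.6e-03 -5.0e-04 -1.0e+00]
q [-0.049  0.377 -0.179  1.818  0.081  0.955 -2.5  ] F [ 0.28 -0.77 -0.11] T [ 0.1   -0.038  0.036] w 0.0917
```

View pics/s1.png

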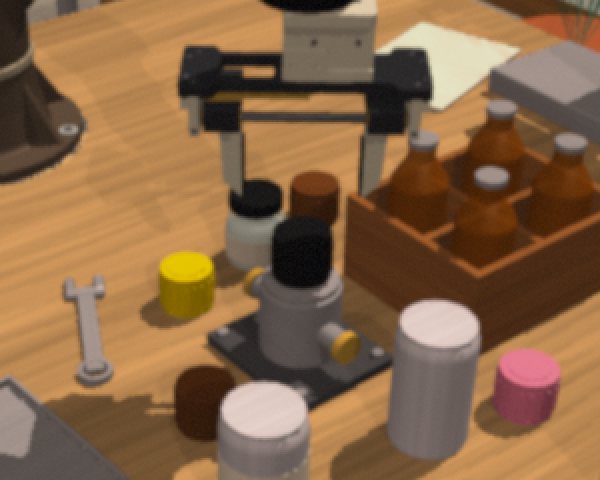

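The picture shows the open gripper above the cap (cap at 302,250), with a finger on each side and a clear way down.

Call:
send_rows:
  targets:
    - [[0,-0.001,0.018],[0,0,0]]
    - [[0,-0.001,0.018],[0,0,0]]
    - [[0,0,0.018],[0,0,0]]
    - [[0,0,0.01],[0,0,0]]
    - [[0,0,0.008],[0,0,0]]
    - [[0,0,0],[0,0,0]]
    - [[0,0,0],[0,0,0]]

```text
clock: 3.23
tool_pos: [0.5488, 0.0489, 0.1002]
ee_rot: [-2.967, 1.034, -0.0]
ft_force: [-0.3, 0.2, 0.3]
grip_width: 0.0917
```

```bash
python3 -c "
from h import *
rel([.5475,.049,.099])"
```

```text
pos [0.5488 0.0489 0.1002] rel tool [-0.001   0.0007  0.0012] t 3.23
toolx [ 0.784 -0.621  0.   ] y [-0.621 -0.784 -0.   ] z [ 3.e-04  1.e-04 -1.e+00]
q [-0.06   0.465 -0.171  1.888  0.107  0.797 -2.529] F [-0.34  0.2   0.31] T [ 0.077 -0.02  -0.024] w 0.0917
```

Call:
send_rows:
  targets:
    - [[-0.001,0.0007,0],[0,0,0]]
    - [[0,0,0],[0,0,0]]
    - [[0,0,0],[0,0,0]]
    - [[0,0,0],[0,0,0]]
    - [[0,0,0],[0,0,0]]
  jaw: 0.58

```text
clock: 3.65
tool_pos: [0.5474, 0.049, 0.1001]
ee_rot: [-2.966, 1.034, -0.001]
ft_force: [0.7, 0.8, 0.1]
grip_width: 0.0631
```

Call:
send_rows:
  targets:
    - [[0,0,0],[0,0,0]]
    - [[0,0,0],[0,0,0]]
    - [[0,0,0],[0,0,0]]
  jaw: 0.4

```text
clock: 3.9
tool_pos: [0.5474, 0.0492, 0.0998]
ee_rot: [-2.966, 1.034, -0.001]
ft_force: [0.9, 0.6, 1.0]
grip_width: 0.05
```

```bash
python3 -c "
from h import *
rel([.5475,.049,.099])
s,R=st();print(R.inv().apply(s['ft_force']))"
```

```text
pos [0.5474 0.0492 0.0998] rel tool [0.0002 0.0001 0.0008] t 3.9
toolx [ 0.783 -0.622  0.   ] y [-0.622 -0.783 -0.   ] z [ 4.e-04  2.e-04 -1.e+00]
q [-0.06   0.463 -0.171  1.892  0.107  0.795 -2.53 ] F [0.91 0.56 1.03] T [ 0.166 -0.082  0.032] w 0.05
[ 0.36202405 -1.00482971 -1.02655791]
```

Call:
send_rows:
  targets:
    - [[0,0,0],[0,0,0]]
    - [[0,0,0],[0,0,0]]
    - [[0,0,0],[0,0,0]]
    - [[0,0,0],[0,0,0]]
  jaw: 0

```text
clock: 4.23
tool_pos: [0.5474, 0.0492, 0.0998]
ee_rot: [-2.966, 1.034, -0.001]
ft_force: [-0.0, 1.8, 1.9]
grip_width: 0.0496
```

Call:
send_rows:
  targets:
    - [[0,0,-0.0003],[0,0,-0.12]]
    - [[0,0,-0.0003],[0,0,-0.12]]

```text
clock: 4.4
tool_pos: [0.5473, 0.0488, 0.1004]
ee_rot: [3.07, -0.665, 0.001]
ft_force: [0.9, 0.4, -0.3]
grip_width: 0.0492
```

```bash
cat > f.py <<'E'
from h import *
rel([.5475,.049,.099])
s,R=st();print("Ftool",R.inv().apply(s['ft_force']).round(2))
E
python3 f.py
```

```text
pos [0.5473 0.0488 0.1004] rel tool [ 0.0001 -0.0002  0.0014] t 4.4
toolx [ 0.91  -0.414  0.   ] y [-0.414 -0.91   0.   ] z [ 3.e-04 -5.e-04 -1.e+00]
q [-0.015  0.468 -0.233  1.887  0.146  0.802 -2.323] F [ 0.86  0.35 -0.33] T [ 0.089 -0.122 -0.058] w 0.0492
Ftool [ 0.64 -0.68  0.33]
```

Call:
send_rows:
  targets:
    - [[0,0,-0.00029],[0,0,-0.12]]
    - [[0,0,-0.00029],[0,0,-0.12]]
    - [[0,0,-0.00029],[0,0,-0.12]]
    - [[0,0,-0.00029],[0,0,-0.12]]
    - [[0,0,-0.00029],[0,0,-0.12]]
    - [[0,0,-0.00029],[0,0,-0.12]]

```text
clock: 4.9
tool_pos: [0.5471, 0.0484, 0.1021]
ee_rot: [3.107, 0.46, -0.001]
ft_force: [-0.0, -0.8, 1.6]
grip_width: 0.0494
```

```bash
python3 f.py
python3 - <<'E'
from h import *
from station import get_image
d=get_image("scene");cv2.imwrite("pics/s2.png",cv2.resize(d["img"][150:300,270:430,::-1],None,fx=4,fy=4,interpolation=2))
E
```

```text
pos [0.5471 0.0484 0.1021] rel tool [ 0.0006 -0.0005  0.0031] t 4.9
toolx [ 0.957  0.29  -0.   ] y [ 0.29  -0.957  0.001] z [-3.e-04 -7.e-04 -1.e+00]
q [ 0.12   0.49  -0.418  1.874  0.262  0.831 -1.709] F [-0.01 -0.78  1.59] T [-0.003 -0.015 -0.004] w 0.0494
Ftool [-0.24  0.75 -1.59]
```

View pics/s2.png

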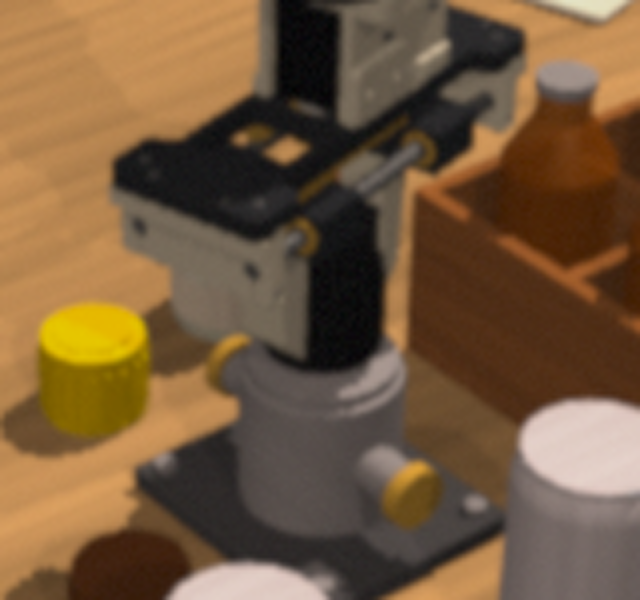

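The gripper holds the cap by its upper part, and the forces are small. I'll carry on turning.

Call:
send_rows:
  targets:
    - [[0,0,-0.00029],[0,0,-0.12]]
    - [[0,0,-0.00029],[0,0,-0.12]]
    - [[0,0,-0.00029],[0,0,-0.12]]
    - [[0,0,-0.00029],[0,0,-0.12]]
    - [[0,0,-0.00029],[0,0,-0.12]]
    - [[0,0,-0.00029],[0,0,-0.12]]
    - [[0,0,-0.00029],[0,0,-0.12]]
    - [[0,0,-0.00029],[0,0,-0.12]]

```text
clock: 5.62
tool_pos: [0.5472, 0.0482, 0.1043]
ee_rot: [2.546, 1.839, -0.001]
ft_force: [0.0, -1.6, 1.5]
grip_width: 0.0497
```

```bash
python3 f.py
```

```text
pos [0.5472 0.0482 0.1043] rel tool [0.0009 0.     0.0053] t 5.62
toolx [ 0.315  0.949 -0.001] y [ 0.949 -0.315  0.   ] z [-2.e-04 -1.e-03 -1.e+00]
q [ 0.288  0.54  -0.661  1.858  0.421  0.887 -0.896] F [ 0.01 -1.61  1.54] T [-0.292 -0.125 -0.056] w 0.0497
Ftool [-1.53  0.52 -1.54]
```

Call:
send_rows:
  targets:
    - [[0,0,-0.00029],[0,0,-0.12]]
    - [[0,0,-0.00029],[0,0,-0.12]]
    - [[0,0,-0.00029],[0,0,-0.12]]
    - [[0,0,-0.00029],[0,0,-0.12]]
    - [[0,0,-0.00029],[0,0,-0.12]]
    - [[0,0,-0.00029],[0,0,-0.12]]
    - [[0,0,-0.00029],[0,0,-0.12]]
    - [[0,0,-0.00029],[0,0,-0.12]]

```text
clock: 6.28
tool_pos: [0.548, 0.0482, 0.1068]
ee_rot: [1.41, 2.806, -0.0]
ft_force: [2.6, -0.6, -0.9]
grip_width: 0.0498
```

```bash
python3 f.py
```

```text
pos [0.548  0.0482 0.1068] rel tool [0.001  0.0001 0.0078] t 6.28
toolx [-0.597  0.802 -0.001] y [0.802 0.597 0.   ] z [ 1.1e-03 -7.0e-04 -1.0e+00]
q [ 0.438  0.618 -0.902  1.844  0.585  0.969 -0.081] F [ 2.57 -0.62 -0.86] T [-0.072 -0.824 -0.13 ] w 0.0498
Ftool [-2.03  1.69  0.86]
```

Call:
send_rows:
  targets:
    - [[0,0,0],[0,0,0]]
    - [[0,0,0],[0,0,0]]
    - [[0,0,0],[0,0,0]]
    - [[0,0,0],[0,0,0]]
  jaw: 0.72

```text
clock: 6.62
tool_pos: [0.5469, 0.0489, 0.1065]
ee_rot: [-1.417, -2.803, 0.001]
ft_force: [1.0, 0.2, 0.8]
grip_width: 0.0654
```

```bash
python3 f.py
```

```text
pos [0.5469 0.0489 0.1065] rel tool [-0.0003  0.0006  0.0075] t 6.62
toolx [-0.593  0.805  0.   ] y [ 0.805  0.593 -0.001] z [-6.e-04 -4.e-04 -1.e+00]
q [ 0.437  0.617 -0.901  1.845  0.583  0.969 -0.087] F [0.98 0.16 0.82] T [ 0.023 -0.159  0.025] w 0.0654
Ftool [-0.46  0.88 -0.82]
```

Call:
send_rows:
  targets:
    - [[-0.0007,0.0006,0],[0,0,0.12]]
    - [[0,0,0],[0,0,0.12]]
    - [[0,0,0],[0,0,0.12]]
    - [[0,0,0],[0,0,0.12]]
    - [[0,0,0],[0,0,0.12]]
    - [[0,0,0],[0,0,0.12]]
    - [[0,0,0],[0,0,0.12]]
    - [[0,0,0],[0,0,0.12]]

```text
clock: 7.28
tool_pos: [0.5479, 0.0489, 0.1068]
ee_rot: [2.556, 1.826, -0.0]
ft_force: [0.8, 0.2, -0.0]
grip_width: 0.0657
```

Call:
send_rows:
  targets:
    - [[0,0,0],[0,0,0.12]]
    - [[0,0,0],[0,0,0.12]]
    - [[0,0,0],[0,0,0.12]]
    - [[0,0,0],[0,0,0.12]]
    - [[0,0,0],[0,0,0.12]]
    - [[0,0,0],[0,0,0.12]]
    - [[0,0,0],[0,0,0.12]]
    - [[0,0,0],[0,0,0.12]]

```text
clock: 7.95
tool_pos: [0.5479, 0.049, 0.1068]
ee_rot: [3.111, 0.439, 0.0]
ft_force: [-1.2, 0.6, 0.6]
grip_width: 0.0662
```

Call:
send_rows:
  targets:
    - [[0,0,0],[0,0,0.12]]
    - [[0,0,0],[0,0,0.12]]
    - [[0,0,0],[0,0,0.12]]
    - [[0,0,0],[0,0,0.12]]
    - [[0,0,0],[0,0,0.12]]
    - [[0,0,0],[0,0,0.12]]
    - [[0,0,0],[0,0,0.12]]
    - [[0,0,0],[0,0,0]]

```text
clock: 8.62
tool_pos: [0.5479, 0.0491, 0.1069]
ee_rot: [3.02, -0.866, 0.0]
ft_force: [0.3, 0.6, -0.9]
grip_width: 0.0662
```

```bash
python3 f.py
```

```text
pos [0.5479 0.0491 0.1069] rel tool [-0.0003  0.0003  0.0079] t 8.62
toolx [ 0.848 -0.53   0.   ] y [-0.53  -0.848  0.   ] z [ 2.e-04 -1.e-04 -1.e+00]
q [-0.035  0.458 -0.205  1.882  0.124  0.814 -2.435] F [ 0.3  0.6 -0.9] T [0.113 0.001 0.036] w 0.0662
Ftool [-0.07 -0.66  0.9 ]
```

Call:
send_rows:
  targets:
    - [[0,0,0],[0,0,0]]
    - [[0,0,0],[0,0,0]]
    - [[0,0,0],[0,0,0]]
    - [[0,0,0],[0,0,0]]
    - [[0,0,0],[0,0,0]]
    - [[0,0,0],[0,0,0]]
  jaw: 0

```text
clock: 9.12
tool_pos: [0.548, 0.0487, 0.1067]
ee_rot: [3.023, -0.854, -0.0]
ft_force: [-1.7, 0.2, 0.6]
grip_width: 0.0503
```

Call:
send_rows:
  targets:
    - [[0,0,-0.00029],[0,0,-0.12]]
    - [[0,0,-0.00029],[0,0,-0.12]]
    - [[0,0,-0.00029],[0,0,-0.12]]
    - [[0,0,-0.00029],[0,0,-0.12]]
    - [[0,0,-0.00029],[0,0,-0.12]]
    - [[0,0,-0.00029],[0,0,-0.12]]
    - [[0,0,-0.00029],[0,0,-0.12]]
    - [[0,0,-0.00029],[0,0,-0.12]]

```text
clock: 9.78
tool_pos: [0.5481, 0.0486, 0.109]
ee_rot: [3.074, 0.647, 0.0]
ft_force: [1.5, -0.0, 1.3]
grip_width: 0.0496
```

```bash
python3 f.py
```

```text
pos [0.5481 0.0486 0.109 ] rel tool [-0.0004 -0.0006  0.01  ] t 9.78
toolx [0.915 0.403 0.   ] y [ 0.403 -0.915  0.   ] z [ 0.  0. -1.]
q [ 0.145  0.488 -0.453  1.864  0.276  0.851 -1.601] F [ 1.49 -0.05  1.35] T [ 0.054 -0.064 -0.052] w 0.0496
Ftool [ 1.35  0.64 -1.35]
```

Call:
send_rows:
  targets:
    - [[0,0,-0.00029],[0,0,-0.12]]
    - [[0,0,-0.00029],[0,0,-0.12]]
    - [[0,0,-0.00029],[0,0,-0.12]]
    - [[0,0,-0.00029],[0,0,-0.12]]
    - [[0,0,-0.00029],[0,0,-0.12]]
    - [[0,0,-0.00029],[0,0,-0.12]]
    - [[0,0,-0.00029],[0,0,-0.12]]
    - [[0,0,-0.00029],[0,0,-0.12]]

```text
clock: 10.45
tool_pos: [0.5483, 0.0485, 0.1113]
ee_rot: [2.428, 1.993, 0.0]
ft_force: [0.1, 0.5, -1.4]
grip_width: 0.0498
```

```bash
python3 f.py
```

```text
pos [0.5483 0.0485 0.1113] rel tool [ 0.0003 -0.0009  0.0123] t 10.45
toolx [0.195 0.981 0.   ] y [ 0.981 -0.195  0.   ] z [ 2.e-04 -0.e+00 -1.e+00]
q [ 0.311  0.541 -0.695  1.848  0.432  0.909 -0.782] F [ 0.07  0.51 -1.45] T [-0.009 -0.093 -0.039] w 0.0498
Ftool [ 0.51 -0.03  1.45]
```

Call:
send_rows:
  targets:
    - [[0,0,-0.00029],[0,0,-0.12]]
    - [[0,0,-0.00029],[0,0,-0.12]]
    - [[0,0,-0.00029],[0,0,-0.12]]
    - [[0,0,-0.00029],[0,0,-0.12]]
    - [[0,0,-0.00029],[0,0,-0.12]]
    - [[0,0,-0.00029],[0,0,-0.12]]
    - [[0,0,-0.00029],[0,0,-0.12]]
    - [[0,0,0],[0,0,0]]

```text
clock: 11.12
tool_pos: [0.5484, 0.0486, 0.1132]
ee_rot: [-1.405, -2.81, -0.001]
ft_force: [0.5, -0.3, 0.6]
grip_width: 0.0497
```

```bash
python3 f.py
```

```text
pos [0.5484 0.0486 0.1132] rel tool [ 0.0009 -0.0004  0.0142] t 11.12
toolx [-0.6  0.8  0. ] y [0.8 0.6 0. ] z [ 0.e+00  5.e-04 -1.e+00]
q [ 0.442  0.611 -0.906  1.836  0.574  0.981 -0.068] F [ 0.51 -0.29  0.64] T [-0.033 -0.245  0.002] w 0.0497
Ftool [-0.53  0.23 -0.64]
```

Call:
send_rows:
  targets:
    - [[0,0,0],[0,0,0]]
    - [[0,0,0],[0,0,0]]
    - [[0,0,0],[0,0,0]]
    - [[0,0,0],[0,0,0]]
  jaw: 0.72

```text
clock: 11.45
tool_pos: [0.5481, 0.0487, 0.1134]
ee_rot: [1.415, 2.805, -0.001]
ft_force: [0.6, 0.1, 0.1]
grip_width: 0.0655
```

```bash
python3 f.py
python3 - <<'E'
from h import *
from station import get_image
d=get_image("scene");cv2.imwrite("pics/s3.png",cv2.resize(d["img"][150:300,270:430,::-1],None,fx=4,fy=4,interpolation=2))
E
```

```text
pos [0.5481 0.0487 0.1134] rel tool [ 0.0006 -0.0003  0.0144] t 11.45
toolx [-0.594  0.804 -0.   ] y [ 0.804  0.594 -0.   ] z [ 0.e+00 -4.e-04 -1.e+00]
q [ 0.439  0.609 -0.904  1.836  0.572  0.98  -0.074] F [0.57 0.15 0.1 ] T [ 0.019 -0.148  0.028] w 0.0655
Ftool [-0.22  0.55 -0.1 ]
```

View pics/s3.png

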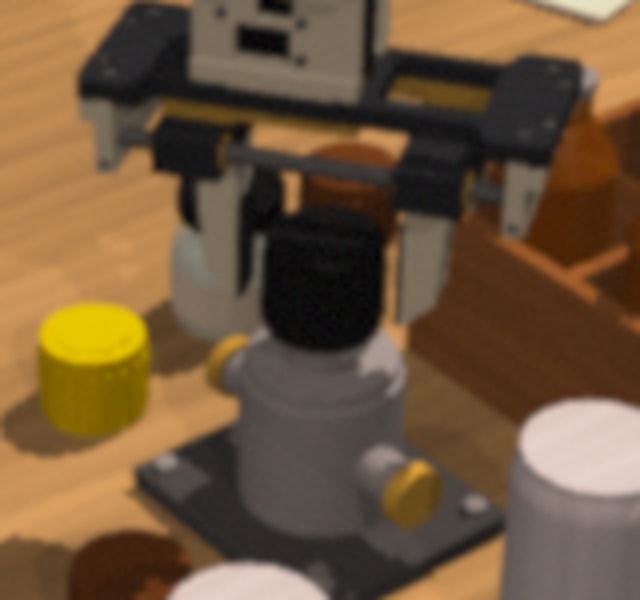

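The fingers are open around the cap (centre ~325,280), and the cap is still on the neck. I'll check that it has really risen about 13 mm.

Run:
```python
from h import *
from station import get_image
d=get_image("scene")
for n,dd in(("start",dict(np.load("scene0.npz"))),("now",d)):
    w=cloud(dd);I=dd["img"].max(2)
    r=np.hypot(w[...,0]-.548,w[...,1]-.0487);m=(r<.021)&(w[...,2]>.1)&(w[...,2]<.16)
    z=w[...,2][m];print(n,m.sum(),np.percentile(z,[10,50,80,95]).round(4))
```

```text
start 271 [0.1294 0.1309 0.132  0.1326]
now 266 [0.143  0.1445 0.1454 0.146 ]
```

The cap top rose 13.6 mm, so no slip and about 5.65 rad turned. Next I'll wind back for the last stroke.

Call:
send_rows:
  targets:
    - [[0,0,0],[0,0,0.12]]
    - [[0,0,0],[0,0,0.12]]
    - [[0,0,0],[0,0,0.12]]
    - [[0,0,0],[0,0,0.12]]
    - [[0,0,0],[0,0,0.12]]
    - [[0,0,0],[0,0,0.12]]
    - [[0,0,0],[0,0,0.12]]
    - [[0,0,0],[0,0,0.12]]

```text
clock: 12.22
tool_pos: [0.5481, 0.0489, 0.1135]
ee_rot: [2.555, 1.828, 0.0]
ft_force: [-0.3, -0.1, -1.0]
grip_width: 0.0661
```

Call:
send_rows:
  targets:
    - [[0,0,0],[0,0,0.12]]
    - [[0,0,0],[0,0,0.12]]
    - [[0,0,0],[0,0,0.12]]
    - [[0,0,0],[0,0,0.12]]
    - [[0,0,0],[0,0,0.12]]
    - [[0,0,0],[0,0,0.12]]
    - [[0,0,0],[0,0,0.12]]
    - [[0,0,0],[0,0,0.12]]

```text
clock: 12.88
tool_pos: [0.5481, 0.049, 0.1135]
ee_rot: [-3.11, -0.442, -0.0]
ft_force: [0.6, 0.1, -1.2]
grip_width: 0.0659
```

Call:
send_rows:
  targets:
    - [[0,0,0],[0,0,0.12]]
    - [[0,0,0],[0,0,0.12]]
    - [[0,0,0],[0,0,0.12]]
    - [[0,0,0],[0,0,0.12]]
    - [[0,0,0],[0,0,0.12]]
    - [[0,0,0],[0,0,0.12]]
    - [[0,0,0],[0,0,0.12]]
    - [[0,0,0],[0,0,0]]

```text
clock: 13.55
tool_pos: [0.5481, 0.0491, 0.1135]
ee_rot: [3.02, -0.864, 0.0]
ft_force: [-0.0, 0.8, -0.4]
grip_width: 0.0664
```

```bash
python3 f.py
```

```text
pos [0.5481 0.0491 0.1135] rel tool [-0.0005  0.0004  0.0145] t 13.55
toolx [ 0.849 -0.529  0.   ] y [-0.529 -0.849 -0.   ] z [ 3.e-04 -1.e-04 -1.e+00]
q [-0.03   0.45  -0.212  1.875  0.124  0.829 -2.433] F [-0.05  0.84 -0.41] T [0.072 0.023 0.031] w 0.0664
Ftool [-0.48 -0.68  0.41]
```

Call:
send_rows:
  targets:
    - [[0,0,0],[0,0,0]]
    - [[0,0,0],[0,0,0]]
    - [[0,0,0],[0,0,0]]
    - [[0,0,0],[0,0,0]]
    - [[0,0,0],[0,0,0]]
    - [[0,0,0],[0,0,0]]
    - [[0,0,0],[0,0,0]]
  jaw: 0

```text
clock: 14.13
tool_pos: [0.5481, 0.0487, 0.1134]
ee_rot: [3.023, -0.855, -0.0]
ft_force: [-0.7, 0.6, 0.6]
grip_width: 0.05
```

Call:
send_rows:
  targets:
    - [[0,0,-0.00029],[0,0,-0.12]]
    - [[0,0,-0.00029],[0,0,-0.12]]
    - [[0,0,-0.00029],[0,0,-0.12]]
    - [[0,0,-0.00029],[0,0,-0.12]]
    - [[0,0,-0.00029],[0,0,-0.12]]
    - [[0,0,-0.00029],[0,0,-0.12]]
    - [[0,0,-0.00029],[0,0,-0.12]]
    - [[0,0,-0.00029],[0,0,-0.12]]

```text
clock: 14.8
tool_pos: [0.5486, 0.0484, 0.1157]
ee_rot: [3.074, 0.646, 0.001]
ft_force: [1.1, -0.8, -2.2]
grip_width: 0.0496
```

```bash
python3 f.py
```

```text
pos [0.5486 0.0484 0.1157] rel tool [-0.0008 -0.001   0.0167] t 14.8
toolx [0.915 0.403 0.001] y [ 0.403 -0.915  0.001] z [ 8.e-04 -2.e-04 -1.e+00]
q [ 0.148  0.48  -0.456  1.857  0.271  0.865 -1.596] F [ 1.12 -0.76 -2.2 ] T [-0.184 -0.404 -0.057] w 0.0496
Ftool [0.72 1.15 2.2 ]
```

Call:
send_rows:
  targets:
    - [[0,0,-0.0003],[0,0,-0.12]]
    - [[0,0,-0.0003],[0,0,-0.12]]
    - [[0,0,-0.0003],[0,0,-0.12]]
    - [[0,0,-0.0003],[0,0,-0.12]]
    - [[0,0,-0.0003],[0,0,-0.12]]
    - [[0,0,-0.0003],[0,0,-0.12]]
    - [[0,0,-0.0003],[0,0,-0.12]]
    - [[0,0,-0.0003],[0,0,-0.12]]

```text
clock: 15.47
tool_pos: [0.5488, 0.0487, 0.1186]
ee_rot: [2.428, 1.993, 0.002]
ft_force: [1.2, 0.3, 2.3]
grip_width: 0.0501
```

```bash
python3 f.py
```

```text
pos [0.5488 0.0487 0.1186] rel tool [ 0.     -0.0014  0.0196] t 15.47
toolx [0.195 0.981 0.   ] y [ 0.981 -0.195  0.001] z [ 1.4e-03  1.0e-04 -1.0e+00]
q [ 0.313  0.531 -0.697  1.841  0.422  0.921 -0.773] F [1.16 0.34 2.34] T [ 0.004 -0.135 -0.007] w 0.0501
Ftool [ 0.56  1.07 -2.34]
```

Call:
send_rows:
  targets:
    - [[0,0,-0.0003],[0,0,-0.12]]
    - [[0,0,-0.0003],[0,0,-0.12]]
    - [[0,0,-0.0003],[0,0,-0.12]]
    - [[0,0,-0.0003],[0,0,-0.12]]
    - [[0,0,-0.0003],[0,0,-0.12]]
    - [[0,0,-0.0003],[0,0,-0.12]]
    - [[0,0,-0.0003],[0,0,-0.12]]
    - [[0,0,-0.0003],[0,0,-0.12]]

```text
clock: 16.13
tool_pos: [0.5488, 0.0488, 0.1209]
ee_rot: [1.233, 2.888, 0.001]
ft_force: [-0.2, 0.0, 2.8]
grip_width: 0.0501
```

```bash
python3 f.py
```

```text
pos [0.5488 0.0488 0.1209] rel tool [ 0.001  -0.0008  0.0219] t 16.13
toolx [-0.692  0.722 -0.001] y [0.722 0.692 0.001] z [ 1.3e-03  2.0e-04 -1.0e+00]
q [ 0.46   0.612 -0.938  1.827  0.582  1.003  0.045] F [-0.2   0.03  2.83] T [ 0.111 -0.249 -0.029] w 0.0501
Ftool [ 0.15 -0.12 -2.83]
```

Fz went from -2 N while threaded to +2.8 N, so the spring is now pushing the cap into the grip and it looks free. I'll turn a bit further for certainty, then lift gently.

Call:
send_rows:
  targets:
    - [[0,0,-0.0003],[0,0,-0.12]]
    - [[0,0,-0.0003],[0,0,-0.12]]
    - [[0,0,-0.0003],[0,0,-0.12]]
    - [[0,0,-0.0003],[0,0,-0.12]]
    - [[0,0,-0.0005],[0,0,0]]
    - [[0,0,-0.0005],[0,0,0]]

```text
clock: 16.63
tool_pos: [0.5484, 0.0486, 0.1227]
ee_rot: [0.527, 3.097, 0.001]
ft_force: [1.0, -0.2, 2.7]
grip_width: 0.0501
```

```bash
python3 f.py
```

```text
pos [0.5484 0.0486 0.1227] rel tool [0.001  0.     0.0237] t 16.63
toolx [-0.944  0.331 -0.   ] y [0.331 0.944 0.001] z [ 2.e-04  5.e-04 -1.e+00]
q [ 0.522  0.663 -1.054  1.821  0.661  1.058  0.447] F [ 0.96 -0.2   2.66] T [ 0.071 -0.324  0.015] w 0.0501
Ftool [-0.97  0.13 -2.66]
```

Call:
send_rows:
  targets:
    - [[0,0,-0.0005],[0,0,0]]
    - [[0,0,-0.0005],[0,0,0]]
    - [[0,0,-0.001],[0,0,0]]
    - [[0,0,0],[0,0,0]]

```text
clock: 16.97
tool_pos: [0.5483, 0.0487, 0.125]
ee_rot: [0.522, 3.097, -0.001]
ft_force: [0.4, -0.6, 2.4]
grip_width: 0.0499
```

```bash
python3 f.py
```

```text
pos [0.5483 0.0487 0.125 ] rel tool [0.0008 0.0001 0.026 ] t 16.97
toolx [-0.945  0.328 -0.001] y [ 0.328  0.945 -0.   ] z [ 4.e-04 -5.e-04 -1.e+00]
q [ 0.523  0.66  -1.055  1.819  0.658  1.062  0.451] F [ 0.41 -0.57  2.41] T [-0.072 -0.35   0.004] w 0.0499
Ftool [-0.58 -0.4  -2.41]
```

Call:
send_rows:
  targets:
    - [[0,0,-0.003],[0,0,0]]
    - [[0,0,-0.005],[0,0,0]]
    - [[0,0,-0.008],[0,0,0]]
    - [[0,0,-0.01],[0,0,0]]
    - [[0,0,-0.01],[0,0,0]]
    - [[0,0,-0.01],[0,0,0]]
    - [[0,0,-0.01],[0,0,0]]
    - [[0,0,-0.01],[0,0,0]]

```text
clock: 17.63
tool_pos: [0.5482, 0.0488, 0.192]
ee_rot: [0.52, 3.098, 0.0]
ft_force: [0.3, -0.6, -0.6]
grip_width: 0.0497
```

Call:
send_rows:
  targets:
    - [[0,0,-0.012],[0,0,0]]
    - [[0,0,-0.012],[0,0,0]]
    - [[0,0,-0.01],[0,0,0]]
    - [[0,0,-0.005],[0,0,0]]
    - [[0,0,0],[0,0,0]]
    - [[0,0,0],[0,0,0]]

```text
clock: 18.13
tool_pos: [0.5481, 0.0487, 0.2297]
ee_rot: [0.521, 3.098, -0.0]
ft_force: [-0.9, -0.5, 0.1]
grip_width: 0.0497
```

```bash
python3 f.py
python3 - <<'E'
from h import *
from station import get_image
d=get_image("scene");cv2.imwrite("pics/s4.png",cv2.resize(d["img"][100:300,260:460,::-1],None,fx=3,fy=3,interpolation=2))
E
```

```text
pos [0.5481 0.0487 0.2297] rel tool [8.000e-04 1.000e-04 1.307e-01] t 18.13
toolx [-0.945  0.327 -0.   ] y [ 0.327  0.945 -0.   ] z [ 2.e-04 -3.e-04 -1.e+00]
q [ 0.584  0.558 -1.143  1.692  0.534  1.244  0.557] F [-0.92 -0.46  0.08] T [ 0.122 -0.185 -0.055] w 0.0497
Ftool [ 0.72 -0.74 -0.08]
```

View pics/s4.png

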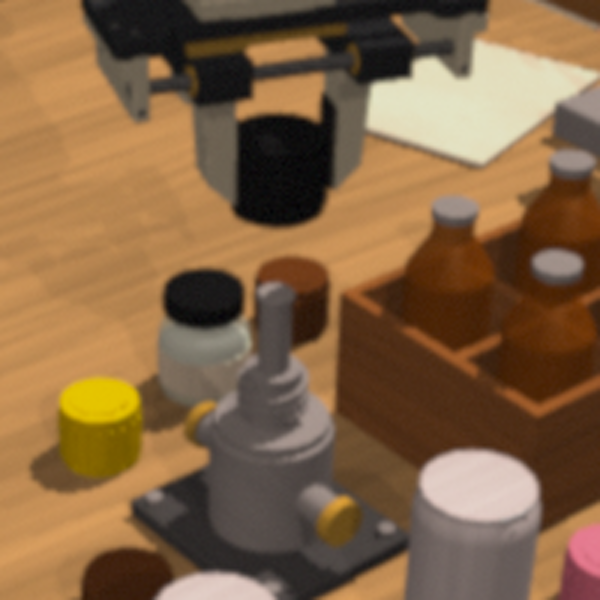

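The cap is held level and clear of the plunger, which has popped up. Next I'll rotate the jaws to lie along the tray's x, and measure the cap rim relative to the TCP.

Call:
send_rows:
  targets:
    - [[0,0,0],[0,0,0.113]]
    - [[0,0,0],[0,0,0.113]]
    - [[0,0,0],[0,0,0.113]]
    - [[0,0,0],[0,0,0.113]]
    - [[0,0,0],[0,0,0.113]]

```text
clock: 18.6
tool_pos: [0.5477, 0.0486, 0.2289]
ee_rot: [-1.371, -2.825, 0.001]
ft_force: [0.1, 0.2, -0.5]
grip_width: 0.05
```

Call:
send_rows:
  targets:
    - [[0,0,0],[0,0,0.113]]
    - [[0,0,0],[0,0,0.113]]
    - [[0,0,0],[0,0,0.113]]
    - [[0,0,0],[0,0,0.113]]
    - [[0,0,0],[0,0,0.113]]
    - [[0,0,0],[0,0,0]]

```text
clock: 19.1
tool_pos: [0.5478, 0.0487, 0.2291]
ee_rot: [-2.104, -2.332, 0.001]
ft_force: [-1.0, 0.7, -0.4]
grip_width: 0.0497
```

Run:
```python
from h import *
rel([.522,-.224,.23])
from station import get_image
d=get_image("scene");w=cloud(d);I=d["img"].max(2).astype(int)
r=np.hypot(w[...,0]-.5481,w[...,1]-.0487);m=(r<.032)&(w[...,2]>.205)&(w[...,2]<.27)&(I<50)
z=w[...,2][m];print(m.sum(),np.percentile(z,[0,2,5,50,95,100]).round(4))
v,u=np.where(m);print("px",u.min(),u.max(),v.min(),v.max())
# predicted rim front pixel
for rim in(.215,.218,.221): print(rim,proj(d,[.5481+.025*.82,.0487-.025*.57,rim]), proj(d,[.5481-.025*.82,.0487+.025*.57,rim+.042]))
cv2.imwrite("pics/s5.png",cv2.resize(d["img"][v.min()-30:v.max()+40,u.min()-40:u.max()+40,::-1],None,fx=5,fy=5,interpolation=2))
f=dict(np.load("top0.npz"));wf=cloud(f);mm=(abs(wf[...,0]-.522)<.03)&(abs(wf[...,1]+.224)<.03);print("floor",np.nanmedian(wf[...,2][mm]));mm=(abs(wf[...,0]-.40)<.03)&(abs(wf[...,1]+.224)<.02);print("table",np.nanmedian(wf[...,2][mm]))
```

```text
pos [0.5478 0.0487 0.2291] rel tool [-0.2686 -0.0536 -0.0008] t 19.1
toolx [-0.103  0.995 -0.   ] y [ 0.995  0.103 -0.001] z [-9.e-04 -4.e-04 -1.e+00]
q [ 0.432  0.446 -0.86   1.703  0.364  1.162 -0.424] F [-0.96  0.74 -0.38] T [ 0.007 -0.115 -0.012] w 0.0497
835 [0.2195 0.2226 0.2239 0.252  0.262  0.2698]
px 337 366 133 174
0.215 (np.float64(353.9397273739121), np.float64(178.36239418686014)) (np.float64(352.7389277856622), np.float64(139.26355861001616))
0.218 (np.float64(353.99260008371476), np.float64(176.6591143513494)) (np.float64(352.78874890402335), np.float64(137.51680718750006))
0.221 (np.float64(354.0456691025754), np.float64(174.94951047341203)) (np.float64(352.8387519771152), np.float64(135.76367634807968))
floor 0.004330890475634619
table 0.00032837230619731095
```

View pics/s5.png

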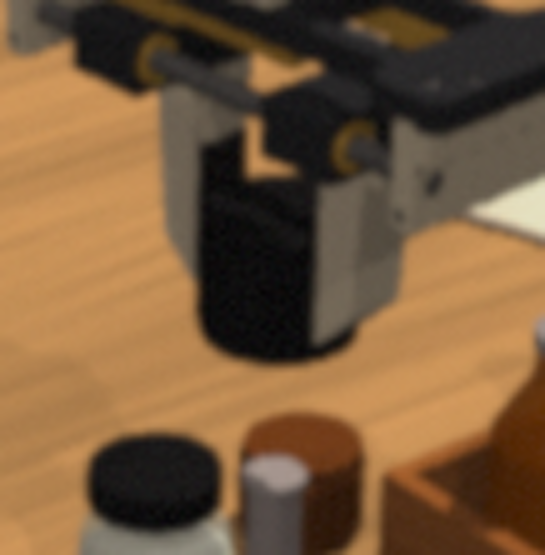

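Call:
send_rows:
  targets:
    - [[-0.015,-0.003,0],[0,0,0]]
    - [[-0.028,-0.0055,0],[0,0,0]]
    - [[-0.032,-0.0065,0],[0,0,0]]
    - [[-0.032,-0.0065,0],[0,0,0]]
    - [[-0.032,-0.0065,0],[0,0,0]]
    - [[-0.032,-0.0065,0],[0,0,0]]
    - [[-0.032,-0.0065,0],[0,0,0]]
    - [[-0.032,-0.0065,0],[0,0,0]]

```text
clock: 19.82
tool_pos: [0.5255, -0.1916, 0.2293]
ee_rot: [-2.093, -2.342, 0.001]
ft_force: [0.6, 1.0, -1.1]
grip_width: 0.0501
```

Call:
send_rows:
  targets:
    - [[-0.022,-0.004,0],[0,0,0]]
    - [[-0.0116,-0.0026,0],[0,0,0]]
    - [[0,0,0.015],[0,0,0]]
    - [[0,0,0.03],[0,0,0]]
    - [[0,0,0.035],[0,0,0]]
    - [[0,0,0.035],[0,0,0]]
    - [[0,0,0.03],[0,0,0]]
    - [[0,0,0.025],[0,0,0]]

```text
clock: 20.48
tool_pos: [0.5224, -0.2226, 0.0573]
ee_rot: [-2.091, -2.341, -0.0]
ft_force: [0.3, 0.1, -1.4]
grip_width: 0.05
```

```bash
python3 -c "
from h import *
rel([.522,-.224,.0145])"
```

```text
pos [ 0.5224 -0.2226  0.0573] rel tool [-0.0015 -0.0005  0.0428] t 20.48
toolx [-0.112  0.994  0.002] y [ 0.994  0.112 -0.002] z [-0.0017  0.0017 -1.    ]
q [ 0.797  0.65  -0.706  1.846  0.547  0.852 -0.069] F [ 0.31  0.14 -1.39] T [-0.105 -0.147 -0.04 ] w 0.05
```

Call:
send_rows:
  targets:
    - [[0,0,0.012],[0,0,0]]
    - [[0,0,0.01],[0,0,0]]
    - [[0,0,0.006],[0,0,0]]
    - [[0,0,0.004],[0,0,0]]
    - [[0,0,0],[0,0,0]]
    - [[0,0,0],[0,0,0]]

```text
clock: 20.98
tool_pos: [0.524, -0.2242, 0.0286]
ee_rot: [2.097, 2.337, 0.001]
ft_force: [1.1, 0.2, -0.8]
grip_width: 0.0497
```

```bash
python3 -c "
from h import *
rel([.522,-.224,.0145])
from station import get_image
d=get_image('scene');cv2.imwrite('pics/s6.png',cv2.resize(d['img'][260:430,80:280,::-1],None,fx=4,fy=3.5,interpolation=2))"
```

```text
pos [ 0.524  -0.2242  0.0286] rel tool [ 0.0004 -0.0019  0.0141] t 20.98
toolx [-0.108  0.994 -0.001] y [0.994 0.108 0.001] z [ 1.4e-03 -6.0e-04 -1.0e+00]
q [ 0.775  0.686 -0.675  1.864  0.586  0.799 -0.104] F [ 1.05  0.17 -0.82] T [-0.014 -0.095  0.022] w 0.0497
```

View pics/s6.png

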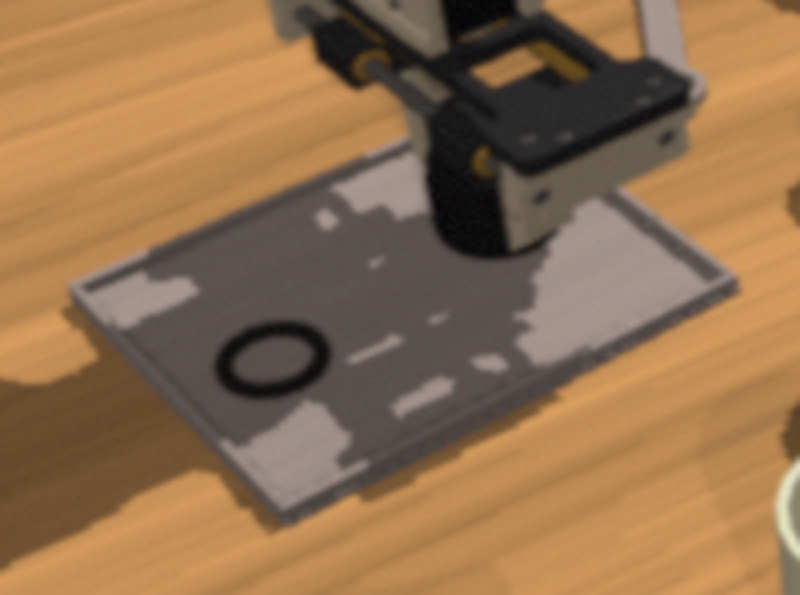

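The cap is over the clear half of the tray, about 14 mm up. I'll creep down.

Call:
send_rows:
  targets:
    - [[0,0,0.004],[0,0,0]]
    - [[0,0,0.003],[0,0,0]]
    - [[0,0,0.002],[0,0,0]]
    - [[0,0,0.001],[0,0,0]]
    - [[0,0,0.001],[0,0,0]]
    - [[0,0,0],[0,0,0]]
    - [[0,0,0],[0,0,0]]

```text
clock: 21.62
tool_pos: [0.5232, -0.2241, 0.0167]
ee_rot: [-2.098, -2.338, 0.0]
ft_force: [0.3, -0.8, -0.3]
grip_width: 0.0496
```

Call:
send_rows:
  targets:
    - [[0,0,0.0005],[0,0,0]]
    - [[0,0,0.0005],[0,0,0]]
    - [[0,0,0],[0,0,0]]

```text
clock: 21.87
tool_pos: [0.5233, -0.2241, 0.0157]
ee_rot: [2.098, 2.338, -0.0]
ft_force: [0.4, 0.4, -1.7]
grip_width: 0.0498
```

Call:
send_rows:
  targets:
    - [[0,0,0.0005],[0,0,0]]
    - [[0,0,0.0005],[0,0,0]]
    - [[0,0,0],[0,0,0]]

```text
clock: 22.12
tool_pos: [0.5233, -0.2241, 0.0147]
ee_rot: [2.098, 2.338, -0.0]
ft_force: [0.2, -0.3, -0.7]
grip_width: 0.0499
```

Call:
send_rows:
  targets:
    - [[0,0,0.0004],[0,0,0]]
    - [[0,0,0],[0,0,0]]
    - [[0,0,0],[0,0,0]]

```text
clock: 22.37
tool_pos: [0.5233, -0.2242, 0.0145]
ee_rot: [2.098, 2.338, -0.0]
ft_force: [-1.1, 0.7, 4.0]
grip_width: 0.0499
```

Call:
send_rows:
  targets:
    - [[0,0,0.0004],[0,0,0]]
    - [[0,0,0],[0,0,0]]
    - [[0,0,0],[0,0,0]]

```text
clock: 22.62
tool_pos: [0.5233, -0.2242, 0.0145]
ee_rot: [2.098, 2.338, -0.001]
ft_force: [-3.5, 0.0, 9.7]
grip_width: 0.0499
```

```bash
python3 -c "
from h import *
rel([.522,-.224,.0145])"
```

```text
pos [ 0.5233 -0.2242  0.0145] rel tool [ 0.0003 -0.0013  0.    ] t 22.62
toolx [-0.108  0.994 -0.001] y [0.994 0.108 0.   ] z [ 2.e-04 -6.e-04 -1.e+00]
q [ 0.765  0.704 -0.66   1.872  0.604  0.775 -0.12 ] F [-3.49  0.    9.73] T [ 0.017  0.53  -0.025] w 0.0499
```

The cap made contact at TCP z=0.0145, as predicted. I'll back off 0.4 mm, open, then retreat.

Call:
send_rows:
  targets:
    - [[0,0,-0.0004],[0,0,0]]
    - [[0,0,0],[0,0,0]]

```text
clock: 22.78
tool_pos: [0.5233, -0.2242, 0.0145]
ee_rot: [2.098, 2.338, -0.0]
ft_force: [-1.7, -0.2, 6.6]
grip_width: 0.0497
```

Call:
send_rows:
  targets:
    - [[0,0,0],[0,0,0]]
    - [[0,0,0],[0,0,0]]
    - [[0,0,0],[0,0,0]]
    - [[0,0,0],[0,0,0]]
    - [[0,0,0],[0,0,0]]
  jaw: 0.75

```text
clock: 23.2
tool_pos: [0.5232, -0.2241, 0.0141]
ee_rot: [-2.098, -2.338, 0.0]
ft_force: [-0.3, 1.1, 0.3]
grip_width: 0.0689
```

Call:
send_rows:
  targets:
    - [[0,0,-0.005],[0,0,0]]
    - [[0,0,-0.015],[0,0,0]]
    - [[0,0,-0.025],[0,0,0]]
    - [[0,0,-0.035],[0,0,0]]
    - [[0,0,-0.035],[0,0,0]]
    - [[0,0,-0.035],[0,0,0]]
    - [[0,0,-0.035],[0,0,0]]
    - [[0,0,-0.02],[0,0,0]]

```text
clock: 23.87
tool_pos: [0.5245, -0.2238, 0.2237]
ee_rot: [2.095, 2.336, 0.003]
ft_force: [0.5, -0.5, -0.2]
grip_width: 0.069
```

Call:
send_rows:
  targets:
    - [[-0.02,-0.02,0],[0,0,0]]
    - [[-0.02,-0.03,0],[0,0,0]]
    - [[-0.02,-0.03,0],[0,0,0]]
    - [[-0.02,-0.03,0],[0,0,0]]
    - [[-0.02,-0.02,0],[0,0,0]]
    - [[-0.02,-0.01,0],[0,0,0]]
    - [[0,0,0],[0,0,0]]
    - [[0,0,0],[0,0,0]]

```text
clock: 24.53
tool_pos: [0.3961, -0.3596, 0.2194]
ee_rot: [2.102, 2.335, -0.0]
ft_force: [0.4, 1.3, 0.0]
grip_width: 0.0691
```

Run:
```python
from h import *
rel([.522,-.224,.0145])
from station import get_image
for n in("scene","top"):
    d=get_image(n);cv2.imwrite(f"pics/{n}9.png",d["img"][:,:,::-1])
    w=cloud(d);m=(np.hypot(w[...,0]-.5233,w[...,1]+.2242)<.03)&(w[...,2]>.038)&(w[...,2]<.06)
    if m.sum():
        P=w[m];A=np.c_[P[:,:2]-P[:,:2].mean(0),np.ones(len(P))];print(n,m.sum(),P.mean(0).round(4),"slope",np.linalg.lstsq(A,P[:,2],rcond=None)[0].round(3))
```

```text
pos [ 0.3961 -0.3596  0.2194] rel tool [0.1217 0.1394 0.2049] t 24.53
toolx [-0.105  0.995 -0.   ] y [ 0.995  0.105 -0.   ] z [-1.e-04 -1.e-04 -1.e+00]
q [ 1.24   0.415 -0.815  1.754  0.333  1.117  0.424] F [0.37 1.26 0.01] T [ 0.046 -0.15  -0.018] w 0.0691
scene 628 [ 0.5269 -0.2263  0.0451] slope [-0.053  0.024  0.045]
top 684 [ 0.5224 -0.2218  0.0464] slope [ 0.    -0.024  0.046]
```

View pics/scene9.png

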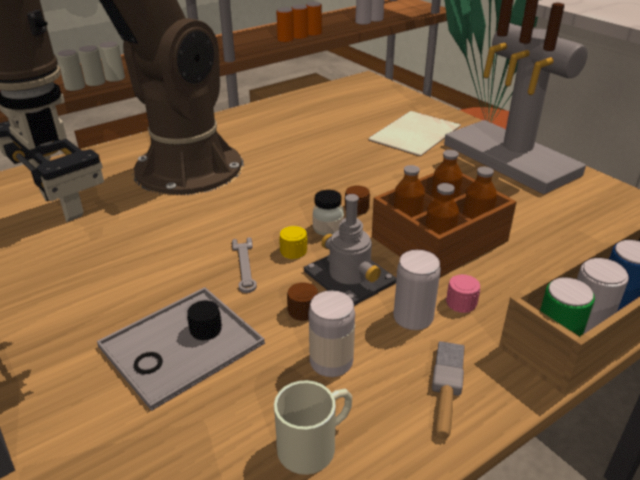

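View pics/top9.png

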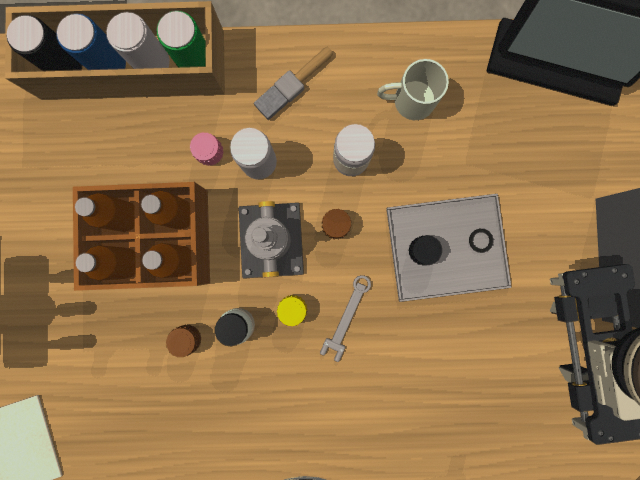

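The pictures show the cap standing upright in the clear half of the tray (scene 205,320; top 425,250), with its top at 46 mm, which is floor 4 mm plus 42 mm. The gasket (481,240), cans, jar and wrench are where they were, and the robot touches nothing. I'm handing in.

```bash
python3 -c "
from station import ticket;print(ticket.sign_off())"
```

```text
the job is handed in; nothing more can be done
None
```

The cap is off the strainer and stands upright, open side down, on the clear half of the tray floor. I handed the job in at about 24.6 s of the 70 s allowed.

**Unscrewing:** I turned it anticlockwise in three strokes with two regrips, about 9 rad in all, raising the gripper with the thread. Before the last stroke, the depth image showed the cap had risen 13.6 mm, as the thread pitch predicts, so the grip had not slipped. Forces at the wrist stayed within about 3 N in every reading I took while turning. The cap stayed gripped as it came free, when the vertical force settled at about +2.5 N.

**Setting down:** I lowered it until it touched the tray, and the contact force read at most about 10 N. I then let go and moved the arm clear.

**Last checks:**
- **Cap position:** it is at about (0.523, -0.223). Its top is 46 mm up in the top view, which fits a 4 mm floor plus the 42 mm cap.
- **Everything else:** the gasket, cans, jar, wrench and look-alikes appear unmoved in both camera views. The wrist force is at noise level.
- **One disagreement:** the scene camera gave a cap centre about 4 mm away and a slight slope. I put this down to that camera also seeing the side of the cap, because the top view reads it level to within about 1.4°.

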